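Topple a casting onto its datum face and seat it on the measuring carrier

ROBOT

A 7-joint arm with a two-finger parallel gripper is mounted at the origin on the work surface. World frame = base frame: x ahead of the robot, y to its left, z up, the work surface at z = 0. Lengths are in m, angles in degrees, forces in N, time in s.
With the tool pointing down it reaches from about 0.425 to 0.875 m from the base axis. Payload 4.7 kg.
Tool frame: the origin (TCP) lies at the very end of the fingers, on their centre line; the grasp point (between the pads) lies 19 mm behind it; z points along the fingers, y is the line along which they close (so a half turn about z gives the same grasp; the last joint's range is limited). The gripper opens to 87 mm and grips with 3 to 60 N. Pads are 19 mm wide; open, the fingers measure 117 mm over their backs; the gripper's body (75 mm by 190 mm) begins 51 mm behind the grasp point.
Start: joints at [-63.535, 18.392, -4.016, 83.108, 1.295, 78.541, -3.26], TCP at [0.281, 0.586, 0.223] pointing down, gripper open.
Joint ranges: [-163.93, 163.93], [-17.29, 119.83], [-79.2, 71.16], [3.27, 140.29], [-89.18, 269.18], [5.43, 117.66], [-154.24, 154.24]. Speed limits (degrees/s): [147.25, 147.25, 180, 180, 180, 180, 180].

INTERFACE

Orientations are given as [roll, pitch, yaw] about the fixed x, y, z axes, in that order (R = Rz(yaw) Ry(pitch) Rx(roll)).
In Python, from cell import get_obs, read_camera, sign_off, silhouettes gives the robot as it stands.
- The arm moves only by the tool play_rows, never from a script. Its argument "steps" is a list that holds one entry, the list of rows, each a list of 7 numbers: the shift along the tool's x, y, z in m, then the turn, a rotation vector about the tool's x, y, z in rad, then the finger opening in m, from 0 to 0.087. A call has 1 to 12 rows; each row shifts and turns the commanded pose from where the row before left it, along the tool's axes as they then stand; what a row does not reach is not made up. A row lasts 1/10 s, in which the tool goes at most 50 mm and 8.59 degrees, less where a joint would pass 70% of its speed; a pose out of reach is approached as far as the arm can. A call is refused whole if a number of a shift passes 0.05 or a number of a turn 0.15, either way. A call with a gripper value outside its range is refused whole. The fingers move at their own pace and stop on an object; "force" is the grip in N (left out, the last holds). Time passes only in rows, so rows that do not move let the fingers close. It gives the time, the measured TCP pose, the force, the opening and the grip force at its end, in the units of the state.
- get_obs(): the state, without advancing time (a new reading comes with each control period).
- read_camera(name): name is "side" or "top" or "wrist"; returns a dict with "frame" (400x640x3 uint8, red, green, blue), "intrinsics" (3x3 intrinsics, pixels), "view" (4x4, takes a point from world to camera coordinates). Camera axes: x right, y up, looking along -z (the intrinsics and any distortion apply to the point x, -y, -z); pixel columns grow to the right and rows downward; lengths in m; the calibration is good to about 2 mm. A picture is of the moment at which its call begins. There is no depth.
- sign_off(): hands the job in; it is judged then, once.
Trained networks look in the newest picture that a camera, given by its name, has taken for a name from the list of things; names that differ only in an ending like _2 or _b are one class to them, and where a whole thing is asked for, a point or a joint stands for the part that bears it (a point fixed in the world has none). Each returns a list of dicts, best first, with "p" (0 to 1); they miss things now and then, are a little off and sometimes report something else, mostly with a low value. They report only what shows in the picture. A call takes as long as a camera call. They do not tell look-alikes from the thing itself.
- silhouettes(camera, name): "pixels" (400x640 bool, what is visible of it) and "extent" ([left, top, right, bottom] in pixels, round what is visible of it).
The state is a dict: "time_s": time; "qpos": joint angles; "joint_velocities": joint speeds; "effort": joint torques, N m; "tool_pos": TCP position; "tool_rot": TCP orientation; "force": force on the tool from outside, world axes, zero at the start; "wrist_torque": the same for the moment, N m; "grip_width": finger opening in m; "grasp_force": force on a finger pad.
Only numpy, scipy, OpenCV 4.12 (cv2) and the standard library are available. Lean on these libraries where they do the work, as an engineer would, in place of code of your own. Each camera call takes 0.05 s, during which the arm holds its last target. There are 200 camera calls.

TASK

Push the standing orange casting over from its boss side, high up and without lifting it, so that it topples onto its bright machined face with its top end towards the blue stop block. Then slide it along the mat, square and fully home against the stop block so that the brass pin is pushed in flush, and press it there for a moment with about 10 N at the block, never with more than 22 N. Back away at the end; do not touch the stop with the robot, and leave everything else on the table where it is.

Things in the scene. Friction and masses are not known exactly. Their poses are not given: they have to be found in the camera images.
- casting_mid (a point): Centre, half-way up, of the loose orange casting: 76 (its x) by 50 (its y) by 140 mm tall (its z), 0.5 to 0.85 kg, standing on its foot on the mat within 7 degrees of the carrier's axes. It reaches from y -22 to +28 and z -70 to +70 mm of this point. The +y face is the bright machined flange (76 wide, 12 thick) that must end face down; the -y face is orange, 60 wide.
- casting_push (a point): Point on the casting's orange -y face, in its middle, 112 mm above the foot: a good place to push, along its +y. It then tips about its lower +y edge and falls free after about 20 degrees; pushed low it slides. Lying, its foot end (50 mm high) faces the carrier's -y and it takes 2 to 8 N to slide.
- casting_boss (a point): Middle of the end of the round aluminium boss, 44 mm across, that stands 10 mm out of the orange -y face, 50 mm above the foot. It points up once the casting lies on its machined face.
- carrier: Fixed aluminium carrier plate, 200 mm (x) by 420 mm (y), with a dark green rubber mat; origin at the centre of its underside. The mat's top is 15 mm above the origin. The casting stands near its -y end, the stop is at its +y end, so its +y axis is the direction of toppling and sliding.
- stop_rail: Pair of dark rails fixed at the carrier's +y end, axes as the carrier's, origin at mat height, with the blue stop block clamped on them: a rigid bar 120 mm wide (x), 37 mm high, flat steel front facing -y. Where it is clamped is NOT reported and varies: its front lies 35 to 65 mm from this origin in -y. See it or find it by feel.
- pin (a joint): Sprung brass pin, 12 mm across, in the middle of the stop block's front face, 22 mm above the mat. 0 = free, sticking 6 mm out of the face; 0.006 = pushed in flush with the face. Its spring gives only 0.6 to 1.2 N and does not push the casting back. A casting more than about 0.03 rad out of square can jam on its corner before the pin is in: square it first.
- grey_casting: A casting of the same form, painted grey, standing to the left; bystander, leave alone. Origin at the centre of its underside.
- ring_gauge: Steel ring 70 mm across, 22 mm high, right of the carrier; bystander, leave alone. Origin at the centre of its underside.
- vee_block: Dark steel vee block, 70 x 50 x 40 mm, right of the carrier; bystander, leave alone. Origin at the centre of its underside.
- jog_box: Grey hand controller with joystick and red button, 100 x 150 mm, 65 mm high, to the right; bystander, leave alone. Origin at the centre of its underside.
Things that resemble listed ones, but are neither listed nor needed, are in the scene too. Of the things that look like the part that bears casting_mid, the middle-sized one is meant.

How it is judged:
By the outcome, as a careful person would: the job done as asked, in the order asked, and still so for the second after the job is handed in, with the robot touching nothing.
It also fails if it takes over 72 s, if anything falls off the work surface, if the arm or the gripper's body presses on something with over 40 N, if the wrist force passes 120 N, or if a joint passes its speed limit or range.

## Working session

There is one attempt and no reset: what is moved stays moved. The work goes in short steps, Python scripts to look and compute and a tool call to move; the robot and the scene stay as the last step left them, time stands still between calls to the robot, and variables do not carry over. Pictures are saved under pics/ and viewed, at most 10 in all, crops included, and the job is handed in when it is done.

Besides the shell and the picture viewer there is one more tool, called after "Request:" as name(argument=value, ...) on one line, values as JSON. play_rows: Moves the arm, as the interface text tells. Its arguments: {"type":"object","properties":{"steps":{"type":"array","items":{"type":"array","items":{"type":"array","items":{"type":"number"}}}},"force":{"type":"number"}},"required":["steps"]}

```bash
mkdir -p pics; ls; cat > h.py <<'E'
import numpy as np, cv2
from cell import get_obs, read_camera, sign_off, silhouettes
def proj(c,P):
    P=np.atleast_2d(P); V=np.array(c["view"]);K=np.array(c["intrinsics"])
    q=P@V[:3,:3].T+V[:3,3]; q=q*[1,-1,-1]; u=q@K.T; return u[:,:2]/u[:,2:]
def ray(c,uv,z):
    V=np.array(c["view"]);K=np.array(c["intrinsics"]);R=V[:3,:3];o=-R.T@V[:3,3]
    uv=np.atleast_2d(uv).astype(float)
    d=np.c_[uv,np.ones(len(uv))]@np.linalg.inv(K).T*[1,-1,-1]@R
    return o+d*((z-o[2])/d[:,2:])
E
python3 - <<'E'
from h import *
print(get_obs())
for n in("top","side"):
    c=read_camera(n); cv2.imwrite(f"pics/{n}0.png",c["frame"][:,:,::-1])
    print(n,np.round(c["intrinsics"],1).tolist(),np.round(c["view"],3).tolist(),[k for k in c])
    for o in("casting_mid","carrier","stop_rail","pin","grey_casting","ring_gauge","vee_block","jog_box","casting_boss"):
        print(o,[(round(float(d["p"]),2),d["extent"],int(d["pixels"].sum())) for d in silhouettes(n,o)])
E
```

```text
pics
{'time_s': 0.0, 'qpos': array([-63.53517648,  18.43784203,  -4.01567201,  83.17321933,
         1.29187583,  78.54008115,  -3.26184222]), 'joint_velocities': array([-0.01172586,  0.0498964 ,  0.02462704, -0.02163879,  0.07217199,
        0.07813273,  0.05526447]), 'effort': array([ 8.31071811e-04, -4.91294646e+01, -4.03444497e-01, -3.12522268e+01,
       -6.39612903e-02,  4.38763504e-02,  1.89925127e-04]), 'tool_pos': array([0.28123228, 0.58541513, 0.22149005]), 'tool_rot': array([-1.79893924e+02,  2.55549352e-03,  1.54342559e+02]), 'force': array([-1.09000409,  0.27371303, -0.79247453]), 'wrist_torque': array([-0.03091979, -0.00768672, -0.0135171 ]), 'grasp_force': 0.0, 'grip_width': 0.08695699800747785}
top [[395.9, 0.0, 316.6], [0.0, 395.9, 197.2], [0.0, 0.0, 1.0]] [[0.029, -0.999, 0.02, -0.09], [0.997, 0.03, 0.07, -0.652], [-0.071, 0.018, 0.997, -1.318], [0.0, 0.0, 0.0, 1.0]] ['frame', 'intrinsics', 'view']
casting_mid [(0.75, [316.6, 213.8, 334.6, 237.0], 415), (0.62, [268.4, 120.2, 306.3, 161.3], 1060)]
carrier [(0.92, [230.9, 182.5, 362.0, 272.5], 6662)]
stop_rail [(0.76,
[... 925 characters left out ...]
, 725), (0.57, [365.6, 147.6, 399.5, 218.5], 1675)]
carrier [(0.81, [251.9, 179.2, 350.9, 269.8], 4044), (0.7, [286.3, 191.6, 313.2, 238.7], 1368), (0.65, [259.8, 343.8, 317.4, 400.0], 2946)]
stop_rail [(0.97, [265.3, 178.6, 303.3, 201.9], 484)]
pin [(0.66, [282.2, 186.5, 312.6, 241.5], 1371)]
grey_casting [(0.72, [255.1, 127.1, 278.9, 164.2], 830), (0.28, [250.1, 179.1, 352.0, 269.6], 4230)]
ring_gauge [(0.65, [288.8, 295.3, 320.1, 325.7], 701)]
vee_block [(0.8, [223.3, 294.0, 258.9, 328.4], 987)]
jog_box [(0.75, [259.8, 345.5, 316.2, 398.4], 2896)]
casting_boss [(0.7, [362.7, 147.6, 400.7, 220.3], 1736), (0.63, [283.8, 183.8, 311.7, 238.4], 1371), (0.56, [373.4, 206.8, 392.9, 249.1], 721)]
```

```bash
python3 - <<'E'
import cv2
t=cv2.imread("pics/top0.png")[100:300,140:500];s=cv2.imread("pics/side0.png")[120:300,210:430]
cv2.imwrite("pics/t1.png",cv2.resize(t,None,fx=2.2,fy=2.2,interpolation=2));cv2.imwrite("pics/s1.png",cv2.resize(s,None,fx=3.3,fy=3.3,interpolation=2))
E
```

```text
(no output)
```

View pics/t1.png

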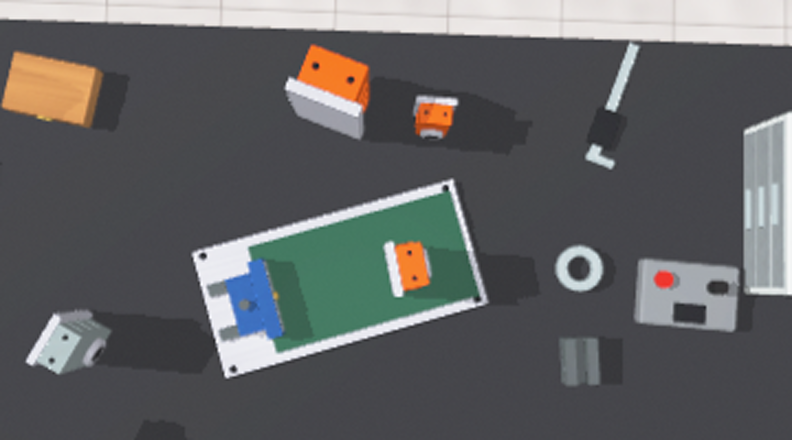

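View pics/s1.png

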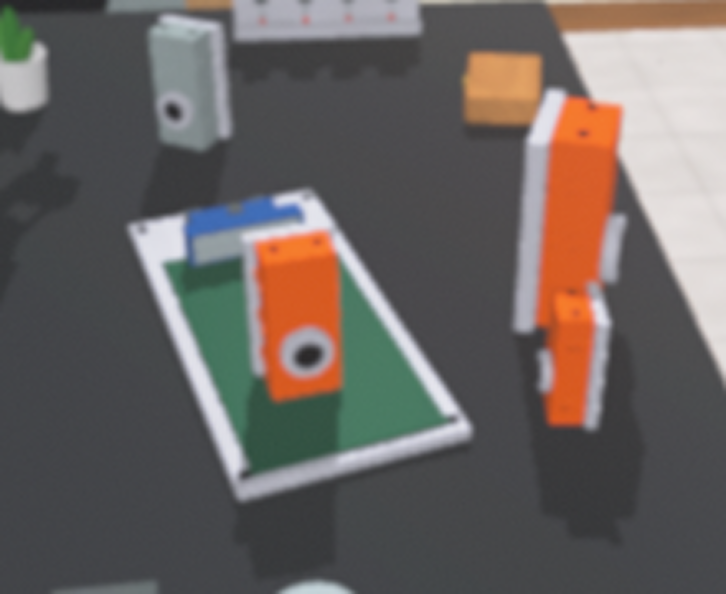

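The top view shows the carrier with corners at about crop (193,252), (454,180), (487,302) and (227,378). The middle-sized orange casting stands on it at crop (410,268), with its white flange on the left towards the blue stop at crop (260,300). The side view confirms that its boss faces the camera. The large and small orange castings are off the carrier.

```bash
cat > fit.py <<'E'
from h import *
from scipy.optimize import minimize
from scipy.spatial import ConvexHull
def rot(a): return np.array([[np.cos(a),-np.sin(a)],[np.sin(a),np.cos(a)]])
def box(p,xs,ys,zs):
    B=np.array([[x,y,z] for x in xs for y in ys for z in zs],float)
    B[:,:2]=B[:,:2]@rot(p[2]).T+p[:2]; return B
S=6
def hullmask(uv):
    m=np.zeros((400*S,640*S),np.uint8)
    h=cv2.convexHull((np.asarray(uv)*S+S/2).astype(np.float32))
    cv2.fillConvexPoly(m,(h*16).astype(np.int32),1,shift=4); return m[100*S:300*S,140*S:480*S]
def fit(data,boxf,p0):
    # data: list of (cam, mask hi-res)
    def cost(p):
        J=0
        for c,M in data:
            H=hullmask(proj(c,boxf(p))); J+=1-(H&M).sum()/(H|M).sum()
        return J
    s=np.array([.01,.01,.08]); best=minimize(cost,p0,method="Nelder-Mead",options=dict(initial_simplex=np.vstack([p0]+[p0+s*e for e in np.eye(3)]),xatol=2e-4,fatol=1e-5,maxiter=150))
    return best.x,best.fun
def maskhull(m,e):
    mm=np.zeros_like(m);l,t,r,b=[int(v) for v in e];mm[max(t-4,0):b+5,max(l-4,0):r+5]=1
    m=(m&mm).astype(np.uint8)
    up=cv2.resize(m.astype(np.float32),None,fx=S,fy=S,interpolation=cv2.INTER_LINEAR)>.5
    n,L,st,_=cv2.connectedComponentsWithStats(up.astype(np.uint8)); k=1+st[1:,4].argmax()
    pts=np.argwhere(L==k)[:,::-1]; h=cv2.convexHull(pts.astype(np.int32))
    o=np.zeros((400*S,640*S),np.uint8); cv2.fillConvexPoly(o,h,1); return o[100*S:300*S,140*S:480*S]
def orange(c):
    h=cv2.cvtColor(c["frame"],cv2.COLOR_RGB2HSV); return (h[...,0]<20)&(h[...,1]>150)&(h[...,2]>90)
E
python3 - <<'E'
from fit import *
T=read_camera("top");Sd=read_camera("side")
# carrier: bright+green in top
h=cv2.cvtColor(T["frame"],cv2.COLOR_RGB2HSV)
m=np.zeros((400,640),bool)
d=silhouettes("top","carrier")[0]["pixels"]
M=maskhull(d,[228,178,366,276])
m2=maskhull((h[...,2]>110)|((h[...,0]>60)&(h[...,0]<95)&(h[...,1]>80)),[228,180,364,274])
cb=lambda p:box(p,(-.1,.1),(-.21,.21),(0.013,))
for X in(M,m2): p,f=fit([(T,X)],cb,np.array([.58,0.02,.28])); print("carrier",p[:2],np.degrees(p[2]),f)
ob=lambda p:box(p,(-.03,.03),(-.022,.016),(.015,.155))
A=(T,maskhull(orange(T),[312,207,338,240]));B=(Sd,maskhull(orange(Sd),[283,185,315,243]))
for D in([A],[B],[A,B]):
    q,f=fit(D,ob,np.array([.57,-.06,.28])); print("casting",q[:2],np.degrees(q[2]),f)
c=rot(p[2]).T@(q[:2]-p[:2]);print("casting in carrier",c)
blue=(h[...,0]>100)&(h[...,0]<125)&(h[...,1]>120)
b=ray(T,np.argwhere(blue[210:260,230:275])[:,::-1]+[230,210],.052)[:,:2]
b=(b-p[:2])@rot(p[2]);print("blue extents carrier",np.percentile(b,[1,50,99],axis=0))
E
```

```text
carrier [0.55605279 0.00429621] 17.272835912067777 0.04128533658735001
carrier [0.55598515 0.00261432] 17.499743759346114 0.03216804728527167
casting [ 0.57531888 -0.10092876] 17.609876209521715 0.16641308482312667
casting [ 0.57516994 -0.10395309] 8.752607272575071 0.04346069765231442
casting [ 0.5751187  -0.10165035] 9.16716615750843 0.22346400719114168
casting in carrier [-0.01310452 -0.10519261]
blue extents carrier [[-0.05644538  0.10406877]
 [-0.0005735   0.12831797]
 [ 0.05652023  0.16309355]]
```

Request:
play_rows(steps=[[[-0.031, -0.0285, 0, 0, 0, 0, 0.02], [-0.031, -0.0285, 0, 0, 0, 0, 0.02], [-0.031, -0.0285, 0, 0, 0, 0, 0.02], [-0.031, -0.0285, 0, 0, 0, 0, 0.02], [-0.031, -0.0285, 0, 0, 0, 0, 0.02], [-0.031, -0.0285, 0, 0, 0, 0, 0.02], [-0.031, -0.0285, 0, 0, 0, 0, 0.02], [-0.031, -0.0285, 0, 0, 0, 0, 0.02], [-0.031, -0.0285, 0, 0, 0, 0, 0.02], [-0.031, -0.0285, 0, 0, 0, 0, 0.02]]])

```text
time_s: 2.15
tool_pos: [0.438, 0.1932, 0.2229]
tool_rot: [179.9, 0.0, 154.3]
force: [-0.1, 0.3, -0.2]
grip_width: 0.0213
grasp_force: 0.0
```

Request:
play_rows(steps=[[[-0.031, -0.0285, 0, 0, 0, 0, 0.02], [-0.031, -0.0285, 0, 0, 0, 0, 0.02], [-0.031, -0.0285, 0, 0, 0, 0, 0.02], [-0.031, -0.0285, 0, 0, 0, 0, 0.02], [-0.031, -0.0285, 0, 0, 0, 0, 0.02], [-0.031, -0.0285, 0, 0, 0, 0, 0.02], [-0.031, -0.0285, 0, 0, 0, 0, 0.02], [-0.031, -0.0285, 0, 0, 0, 0, 0.02], [-0.031, -0.0285, 0, 0, 0, 0, 0.02], [-0.031, -0.0285, 0, 0, 0, 0, 0.02], [0, 0, 0, 0, 0, 0, 0.02]]])

```text
time_s: 3.25
tool_pos: [0.5932, -0.2037, 0.2222]
tool_rot: [-179.7, 0.1, 153.9]
force: [0.2, -0.7, 0.2]
grip_width: 0.0198
grasp_force: 0.0
```

Request:
play_rows(steps=[[[0, 0, 0, 0, 0, 0.13, 0.02], [0, 0, 0, 0, 0, 0.13, 0.02], [0, 0, 0, 0, 0, 0.13, 0.02], [0, 0, 0, 0, 0, 0.13, 0.02], [0, 0, 0, 0, 0, 0.13, 0.02], [0, 0, 0, 0, 0, 0.13, 0.02], [0, 0, 0, 0, 0, 0.13, 0.02], [0, 0, 0, 0, 0, 0, 0.02], [0, 0, 0, 0, 0, 0, 0.02]]])

```text
time_s: 4.15
tool_pos: [0.5936, -0.1957, 0.2226]
tool_rot: [180.0, -0.0, 102.4]
force: [-0.1, 0.6, 0.6]
grip_width: 0.0199
grasp_force: 0.0
```

```bash
python3 - <<'E'
from h import *
c=read_camera("wrist"); cv2.imwrite("pics/w0.png",c["frame"][:,:,::-1]);np.savez("w0.npz",**c)
print(get_obs()["time_s"],get_obs()["force"]); V=c["view"];print(np.round(V,3).tolist(),-V[:3,:3].T@V[:3,3],proj(c,[[.575,-.1017,.155]]))
print([(d["p"],d["extent"]) for d in silhouettes("wrist","casting_mid")])
E
```

```text
4.2 [ 0.54715289 -0.53620049 -0.45484976]
[[0.977, 0.215, 0.0, -0.537], [-0.208, 0.945, -0.254, 0.339], [-0.055, 0.248, 0.967, -0.309], [0.0, 0.0, 0.0, 1.0]] [ 0.57795814 -0.1285507   0.38500861] [[327.93600907  87.15955155]]
[(0.97, [279.2, 44.0, 379.3, 126.1]), (0.88, [468.2, 151.2, 582.4, 212.8]), (0.67, [500.1, 0.0, 638.6, 95.4])]
```

View pics/w0.png

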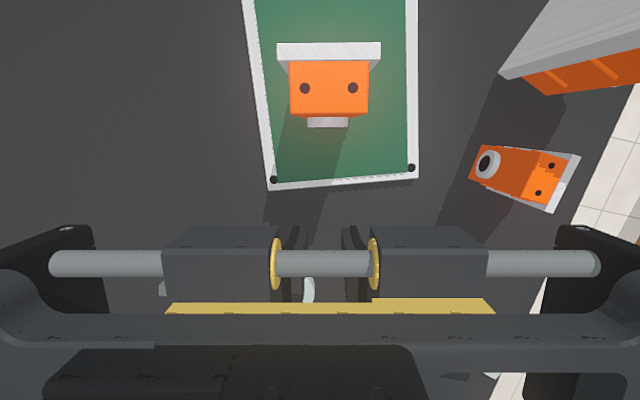

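```bash
python3 - <<'E'
from h import *
c=dict(np.load("w0.npz"));f=c["frame"].astype(int)
h=cv2.cvtColor(c["frame"],cv2.COLOR_RGB2HSV)
w=(h[...,1]<60)&(h[...,2]>140)
def edge(cols): return np.array([[u,25+np.argmax(w[25:70,u])-.5] for u in cols])
P=ray(c,edge(range(285,376,3)),.155)[:,:2]
k=np.polyfit(P[:,0],P[:,1],1);print("flange yaw",np.degrees(np.arctan(k[0])))
rows=range(46,57);L=np.array([[260+np.argmax(w[r,262:320])+1.5,r] for r in rows]);R=np.array([[400-np.argmax(w[r,400:330:-1])+.5,r] for r in rows])
print(L[::3],R[::3])
a=np.arctan(k[0]);ex=np.array([np.cos(a),np.sin(a)]);ey=np.array([-ex[1],ex[0]])
l=ray(c,L,.155)[:,:2]@ex;r=ray(c,R,.155)[:,:2]@ex;print("width",np.median(r),np.median(l))
mid=ex*(np.median(r)+np.median(l))/2+ey*(np.median(P@ey)-.028);print("mid",mid)
o=(h[...,0]<20)&(h[...,1]>150);print("orange top front y (rel mid)",[ (ray(c,[[u,v]],.155)[0,:2]-mid)@ey for u,v in((330,60),(330,100),(330,118))])
# carrier bottom edge & sides (white rim) via lines at z .013
def cl(pts):return ray(c,np.array(pts),.013)[:,:2]
b=[[u,215-np.argmax(w[215:150:-1,u])+.5] for u in range(285,410,5)];Pb=cl(b);kb=np.polyfit(Pb[:,0],Pb[:,1],1);print("carrier yaw from end",np.degrees(np.arctan(kb[0])))
rr=[[440-np.argmax(w[v,440:390:-1])+.5,v] for v in range(5,170,8)];Pr=cl(rr);kr=np.polyfit(Pr[:,1],Pr[:,0],1);print("right side",np.degrees(np.arctan(-kr[0])))
ll=[[230+np.argmax(w[v,230:290])-.5,v] for v in range(5,170,8)];Pl=cl(ll);kl=np.polyfit(Pl[:,1],Pl[:,0],1);print("left side",np.degrees(np.arctan(-kl[0])))
t=np.radians(17.3);X=np.array([np.cos(t),np.sin(t)]);Y=np.array([-X[1],X[0]])
print("carrier: x l/r",np.median(Pl@X),np.median(Pr@X),"end y",np.median(Pb@Y),"mid xy",mid@X,mid@Y)
E
```

```text
flange yaw 13.084532534742841
[[275.5  46. ]
 [275.5  49. ]
 [275.5  52. ]
 [275.5  55. ]] [[380.5  46. ]
 [380.5  49. ]
 [380.5  52. ]
 [380.5  55. ]]
width 0.57553351634211 0.4990891467336415
mid [ 0.57465071 -0.09903244]
orange top front y (rel mid) [np.float64(0.015977917875411602), np.float64(-0.011820335650106746), np.float64(-0.024946348044653475)]
carrier yaw from end 17.15564742749087
right side 17.533419656153907
left side 17.338326329739566
carrier: x l/r 0.4311997424593824 0.630324882422562 end y -0.3726411733677129 mid xy 0.519204214459382 -0.2654389716078545
```

The casting stands at about 13.1° yaw with its middle at (0.575, -0.099), and the carrier is at 17.35°. Next I lower behind the casting and close in on it.

Request:
play_rows(steps=[[[0, 0.0035, 0, 0, 0, -0.012, 0.02], [0, 0, 0.024, 0, 0, 0, 0.02], [0, 0, 0.024, 0, 0, 0, 0.02], [0, 0, 0.024, 0, 0, 0, 0.02], [0, 0, 0.0236, 0, 0, 0, 0.02], [0.02, 0, 0, 0, 0, 0, 0.02], [0.02, 0, 0, 0, 0, 0, 0.02], [0.01, 0, 0, 0, 0, 0, 0.02], [0.005, 0, 0, 0, 0, 0, 0.02], [0, 0, 0, 0, 0, 0, 0.02]]])

```text
time_s: 5.25
tool_pos: [0.585, -0.1416, 0.1273]
tool_rot: [180.0, 0.0, 103.0]
force: [0.0, -0.2, -0.6]
grip_width: 0.0199
grasp_force: 0.0
```

Request:
play_rows(steps=[[[0.004, 0, 0, 0, 0, 0, 0.02], [0.004, 0, 0, 0, 0, 0, 0.02], [0.004, 0, 0, 0, 0, 0, 0.02], [0.004, 0, 0, 0, 0, 0, 0.02], [0.004, 0, 0, 0, 0, 0, 0.02], [0, 0, 0, 0, 0, 0, 0.02]]])

```text
time_s: 5.85
tool_pos: [0.5804, -0.1219, 0.1272]
tool_rot: [180.0, -0.0, 102.9]
force: [0.5, -1.1, 1.5]
grip_width: 0.0199
grasp_force: 0.8
```

Request:
play_rows(steps=[[[0.004, 0, 0, 0, 0, 0, 0.02], [0.004, 0, 0, 0, 0, 0, 0.02], [0.004, 0, 0, 0, 0, 0, 0.02], [0.004, 0, 0, 0, 0, 0, 0.02], [0, 0, 0, 0, 0, 0, 0.02]]])

```text
time_s: 6.35
tool_pos: [0.5764, -0.1053, 0.1266]
tool_rot: [-180.0, -0.1, 103.0]
force: [-0.2, 0.1, -0.1]
grip_width: 0.0201
grasp_force: 0.4
```

```bash
python3 - <<'E'
from h import *
print(get_obs()["tool_pos"],get_obs()["force"])
s=read_camera("side")["frame"][120:300,210:430,::-1]; w=read_camera("wrist")["frame"][:,:,::-1]
cv2.imwrite("pics/s2.png",np.hstack([cv2.resize(s,(400,328)),cv2.resize(w[:262],(400,164)).repeat(2,0)]))
E
```

```text
[ 0.57639568 -0.10532042  0.12663163] [-0.21568882  0.09838321 -0.09896324]
```

View pics/s2.png

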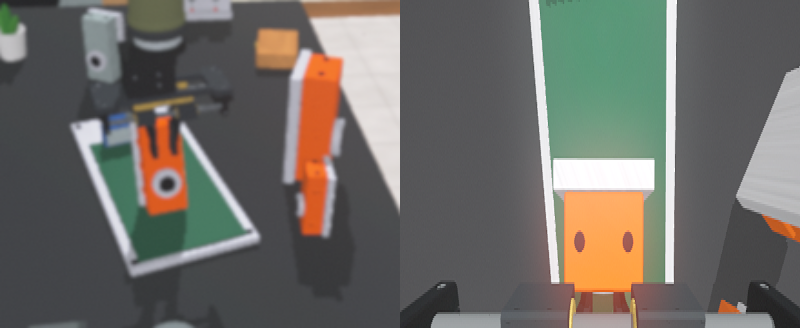

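The fingers are against the upper face and the casting is tipping without sliding noticeably. I keep pushing.

Request:
play_rows(steps=[[[0.004, 0, 0, 0, 0, 0, 0.02], [0.004, 0, 0, 0, 0, 0, 0.02], [0.004, 0, 0, 0, 0, 0, 0.02], [0.004, 0, 0, 0, 0, 0, 0.02], [0.004, 0, 0, 0, 0, 0, 0.02], [0, 0, 0, 0, 0, 0, 0.02], [0, 0, 0, 0, 0, 0, 0.02]]])

```text
time_s: 7.15
tool_pos: [0.5722, -0.0872, 0.127]
tool_rot: [180.0, -0.0, 102.9]
force: [0.2, 0.4, 0.2]
grip_width: 0.0203
grasp_force: 0.0
```

```bash
python3 - <<'E'
from h import *
print(get_obs()["tool_pos"],get_obs()["force"])
s=read_camera("side")["frame"][120:300,210:430,::-1]; w=read_camera("wrist")["frame"][:,:,::-1]
cv2.imwrite("pics/s3.png",np.hstack([cv2.resize(s,(400,328)),cv2.resize(w[:262],(400,164)).repeat(2,0)]))
E
```

```text
[ 0.57220329 -0.08721665  0.12698034] [0.17323658 0.43763127 0.17729142]
```

View pics/s3.png

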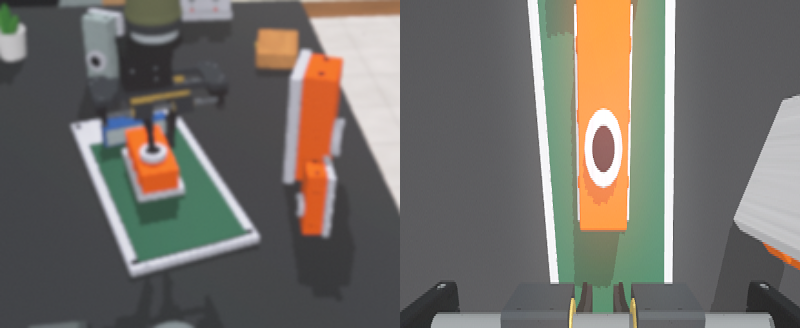

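The casting lies boss up on its machined face, pointing along the carrier. I measure its pose.

```bash
cat > meas.py <<'E'
from h import *
c=read_camera("wrist")
h=cv2.cvtColor(c["frame"],cv2.COLOR_RGB2HSV)
o=((h[...,0]<20)&(h[...,1]>150)); 
t=np.radians(17.35);X=np.array([np.cos(t),np.sin(t)]);Y=np.array([-X[1],X[0]])
C0=np.array([.5308,-.1626]) # carrier centre in X,Y
def f(uv,z): return np.c_[ray(c,uv,z)[:,:2]@X,ray(c,uv,z)[:,:2]@Y]-C0
n,L,st,ce=cv2.connectedComponentsWithStats(o.astype(np.uint8))
k=1+np.argmax([s[4]*(abs(cc[0]-320)<120) for s,cc in zip(st[1:],ce[1:])]);o=L==k
v1=np.where(o.any(1))[0].max();print(st[k])
g=[v for v in range(max(st[k][1],5),v1-12,4)]
lo=f([[np.where(o[v])[0].min()-.5,v] for v in g],.065);ro=f([[np.where(o[v])[0].max()+.5,v] for v in g],.065)
for n,e in(("L",lo),("R",ro)):
    kk=np.polyfit(e[:,1],e[:,0],1);r=e[:,0]-np.polyval(kk,e[:,1]);e=e[abs(r)<.002];kk=np.polyfit(e[:,1],e[:,0],1);print(n,"yaw rel carrier",np.degrees(np.arctan(-kk[0])),"x",e[:,0].mean(),"at y",e[:,1].mean())
m=int(np.median([np.where(o[v])[0].mean() for v in g]))
cols=range(m-30,m+31,4);E=f([[u,np.where(o[:,u])[0].max()+.5] for u in cols],.065);kk=np.polyfit(E[:,0],E[:,1],1);print("foot end y",E[:,1].mean(),"x",E[:,0].mean(),"yaw",np.degrees(np.arctan(kk[0])))
s=get_obs();p=s["tool_pos"][:2];print("tcp in carrier",[p@X-C0[0],p@Y-C0[1]],s["tool_rot"],s["time_s"])
h_=h;b=(h_[...,0]>100)&(h_[...,0]<125)&(h_[...,1]>120)
if b.sum()>50:
    q=np.argwhere(b)[:,::-1];B=f([[u,np.where(b[:,u])[0].max()+.5] for u in np.unique(q[:,0])],.052);print("blue front y",np.percentile(B[:,1],[5,50,95]),B[:,0].min(),B[:,0].max())
E
python3 meas.py
```

```text
[  281     0    89   184 11762]
L yaw rel carrier -4.433952207148425 x -0.03322216556078968 at y 0.004279981590188527
R yaw rel carrier -4.493141599225799 x 0.025949338607718437 at y -0.00037457489785402314
foot end y -0.06842272307100122 x -0.009052485611705224 yaw -4.501355888280533
tcp in carrier [np.float64(-0.01077287882927569), np.float64(-0.09170677373581307)] [1.79996344e+02 6.66536835e-03 1.02870801e+02] 7.3
```

Request:
play_rows(steps=[[[-0.015, 0, 0, 0, 0, 0, 0.034], [-0.015, 0, 0, 0, 0, 0, 0.034], [0, 0, 0, 0, 0, -0.078, 0.034], [0, 0, 0.025, 0, 0, 0, 0.034], [0, 0, 0.025, 0, 0, 0, 0.034], [0, 0, 0.025, 0, 0, 0, 0.034], [0, 0, 0.022, 0, 0, 0, 0.034], [0, 0, 0, 0, 0, 0, 0.034], [0, 0, 0, 0, 0, 0, 0.034]]])

```text
time_s: 8.2
tool_pos: [0.5789, -0.117, 0.0302]
tool_rot: [-180.0, 0.0, 107.3]
force: [1.1, 0.5, 0.5]
grip_width: 0.0342
grasp_force: 0.0
```

```bash
python3 meas.py; python3 -c "from h import *;print(get_obs()['tool_pos'],get_obs()['force'],get_obs()['grip_width'])"
```

```text
[  267     0   160   166 13790]
L yaw rel carrier -4.636424809808794 x -0.03612181807078785 at y -0.034434537584585645
R yaw rel carrier -4.287532658002945 x 0.023297836146799276 at y -0.034479273468288676
foot end y -0.06867424185306571 x -0.0077531404988893035 yaw -4.256461448919617
tcp in carrier [np.float64(-0.012408498288293601), np.float64(-0.12199546607776149)] [1.79927510e+02 4.35707182e-02 1.07345645e+02] 8.25
[ 0.5796738  -0.11705817  0.0310128 ] [-0.39788634  1.17552761  1.04551206] 0.03393673111794083
```

Request:
play_rows(steps=[[[0.015, 0.004, 0, 0, 0, 0, 0.034], [0.015, 0, 0, 0, 0, 0, 0.034], [0.005, 0, 0, 0, 0, 0, 0.034], [0.003, 0, 0, 0, 0, 0, 0.034], [0.003, 0, 0, 0, 0, 0, 0.034], [0.003, 0, 0, 0, 0, 0, 0.034], [0.003, 0, 0, 0, 0, 0, 0.034], [0.003, 0, 0, 0, 0, 0, 0.034], [0.003, 0, 0, 0, 0, 0, 0.034]]])

```text
time_s: 9.15
tool_pos: [0.5675, -0.0657, 0.0304]
tool_rot: [179.9, 0.1, 107.3]
force: [3.0, -4.6, 1.2]
grip_width: 0.0336
grasp_force: 2.5
```

Request:
play_rows(steps=[[[0.002, 0, 0, 0, 0, 0, 0.034], [0.002, 0, 0, 0, 0, 0, 0.034], [0.002, 0, 0, 0, 0, 0, 0.034], [0.002, 0, 0, 0, 0, 0, 0.034], [0.002, 0, 0, 0, 0, 0, 0.034]]])

```text
time_s: 9.65
tool_pos: [0.5645, -0.0559, 0.0304]
tool_rot: [179.9, 0.1, 107.3]
force: [2.2, -4.2, 1.0]
grip_width: 0.0337
grasp_force: 2.6
```

```bash
python3 meas.py; python3 - <<'E'
from h import *
print(get_obs()['tool_pos'],get_obs()['force'],get_obs()['grip_width'])
w=read_camera("wrist")["frame"][:,:,::-1];cv2.imwrite("pics/w4.png",w)
E
```

```text
[  248     0   157   249 25029]
L yaw rel carrier -0.4984057784465957 x -0.03874161049715708 at y 0.010574036995996539
R yaw rel carrier -0.4638229960888538 x 0.020739655561382676 at y 0.010523411807439388
foot end y -0.04735711627679019 x -0.009064589646636895 yaw -0.4243074026327132
tcp in carrier [np.float64(-0.008586048807058377), np.float64(-0.05864931812344909)] [1.79938131e+02 4.23125388e-02 1.07351855e+02] 9.7
[ 0.56443201 -0.05545433  0.03040923] [ 2.78280594 -4.0258029   1.43048787] 0.03421145463240692
```

View pics/w4.png

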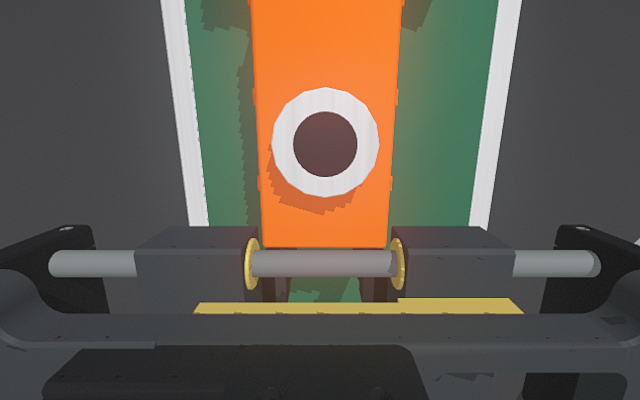

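The casting is square to about 0.5° and the sliding force is about 5 N. The fingers sit behind the foot end at about row 248. I creep towards the stop.

Request:
play_rows(steps=[[[0.0015, 0, 0, 0, 0, 0, 0.034], [0.0015, 0, 0, 0, 0, 0, 0.034], [0.001, 0, 0, 0, 0, 0, 0.034], [0.001, 0, 0, 0, 0, 0, 0.034], [0.001, 0, 0, 0, 0, 0, 0.034]]])

```text
time_s: 10.25
tool_pos: [0.5626, -0.0508, 0.0304]
tool_rot: [180.0, 0.1, 107.3]
force: [1.4, -6.2, 2.0]
grip_width: 0.0342
grasp_force: 3.2
```

Request:
play_rows(steps=[[[0.0005, 0, 0, 0, 0, 0, 0.034], [0.0005, 0, 0, 0, 0, 0, 0.034], [0.0005, 0, 0, 0, 0, 0, 0.034], [0.0005, 0, 0, 0, 0, 0, 0.034]]])

```text
time_s: 10.65
tool_pos: [0.562, -0.0491, 0.0304]
tool_rot: [180.0, 0.1, 107.3]
force: [2.9, -6.0, 2.3]
grip_width: 0.0341
grasp_force: 3.3
```

```bash
python3 - <<'E'
from h import *
t=np.radians(17.35);X=np.array([np.cos(t),np.sin(t)]);Y=np.array([-X[1],X[0]])
F=[];P=[]
for i in range(2):
    s=get_obs();F.append(s['force'][:2]@Y);P.append(s['tool_pos'][:2]@Y+.1626)
    c=read_camera("top")
print(F,P)
h=cv2.cvtColor(c["frame"],cv2.COLOR_RGB2HSV)
cr=c["frame"][190:270,220:350,::-1];cv2.imwrite("pics/t5.png",cv2.resize(cr,None,fx=6,fy=6,interpolation=2))
E
```

```text
[np.float64(-6.625117859271314), np.float64(-5.779981928703061)] [np.float64(-0.05183541355568058), np.float64(-0.05177463416617112)]
```

View pics/t5.png

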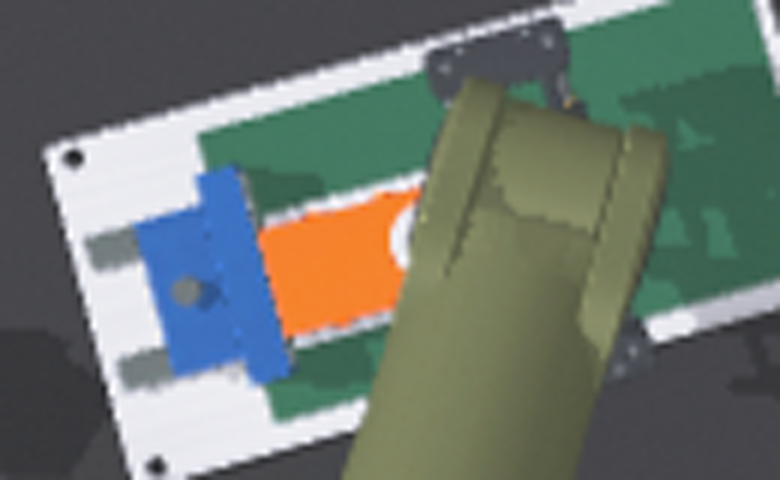

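The top view shows the casting's top end at the stop front, at crop (262,235)–(287,335), with a remaining gap of a few millimetres at most. I continue slowly.

Request:
play_rows(steps=[[[0.0005, 0, 0, 0, 0, 0, 0.034], [0.0005, 0, 0, 0, 0, 0, 0.034], [0.0005, 0, 0, 0, 0, 0, 0.034]]])

```text
time_s: 11.05
tool_pos: [0.5616, -0.0477, 0.0304]
tool_rot: [180.0, 0.1, 107.3]
force: [3.3, -5.7, 3.1]
grip_width: 0.0341
grasp_force: 3.4
```

Request:
play_rows(steps=[[[0.0005, 0, 0, 0, 0, 0, 0.034], [0.0005, 0, 0, 0, 0, 0, 0.034], [0.0005, 0, 0, 0, 0, 0, 0.034]]])

```text
time_s: 11.35
tool_pos: [0.5611, -0.0464, 0.0304]
tool_rot: [180.0, 0.1, 107.3]
force: [2.6, -6.3, 1.8]
grip_width: 0.0342
grasp_force: 3.4
```

Request:
play_rows(steps=[[[0.0005, 0, 0, 0, 0, 0, 0.034], [0.0005, 0, 0, 0, 0, 0, 0.034]]])

```text
time_s: 11.55
tool_pos: [0.5611, -0.0461, 0.0304]
tool_rot: [179.9, 0.2, 107.3]
force: [3.5, -8.8, 1.1]
grip_width: 0.0341
grasp_force: 4.5
```

Request:
play_rows(steps=[[[0.0005, 0, 0, 0, 0, 0, 0.034], [0.0005, 0, 0, 0, 0, 0, 0.034]]])

```text
time_s: 11.75
tool_pos: [0.5611, -0.0462, 0.0304]
tool_rot: [179.9, 0.3, 107.3]
force: [5.1, -9.4, -0.1]
grip_width: 0.0341
grasp_force: 5.5
```

Request:
play_rows(steps=[[[0.0005, 0, 0, 0, 0, 0, 0.034], [0.0005, 0, 0, 0, 0, 0, 0.034]]])

```text
time_s: 11.95
tool_pos: [0.5611, -0.0462, 0.0305]
tool_rot: [179.9, 0.3, 107.3]
force: [5.4, -11.9, -0.2]
grip_width: 0.0337
grasp_force: 6.4
```

Solid contact: the position has stopped changing while the force rises by about 2 N per mm. I press to about 15–16 N at the tool, which is sliding friction plus about 10 N, and hold.

Request:
play_rows(steps=[[[0.0005, 0, 0, 0, 0, 0, 0.034], [0.0005, 0, 0, 0, 0, 0, 0.034], [0, 0, 0, 0, 0, 0, 0.034], [0, 0, 0, 0, 0, 0, 0.034]]])

```text
time_s: 12.35
tool_pos: [0.5611, -0.0462, 0.0306]
tool_rot: [179.9, 0.4, 107.2]
force: [6.3, -12.4, -1.4]
grip_width: 0.034
grasp_force: 6.9
```

```bash
python3 meas.py; python3 - <<'E'
from h import *
t=np.radians(17.35);Y=np.array([-np.sin(t),np.cos(t)])
F=[]
for i in range(4): F.append(get_obs()['force'][:2]@Y); read_camera("side")
print(F)
E
```

```text
[  246     0   157   249 25164]
L yaw rel carrier -0.10102983718111237 x -0.039584978085496145 at y 0.021083466654293073
R yaw rel carrier -0.08019232843845737 x 0.01994282253887938 at y 0.02092901110400176
foot end y -0.03718621361617522 x -0.009977338645957602 yaw 0.9137644139534761
tcp in carrier [np.float64(-0.009004187544324527), np.float64(-0.04876291314263781)] [179.87734545   0.41619267 107.2285461 ] 12.4
[np.float64(-14.298415526882074), np.float64(-14.816594745302895), np.float64(-13.663054546498113), np.float64(-13.602960299722506)]
```

Request:
play_rows(steps=[[[0.0006, 0, 0, 0, 0, 0, 0.034], [0, 0, 0, 0, 0, 0, 0.034], [0, 0, 0, 0, 0, 0, 0.034], [0, 0, 0, 0, 0, 0, 0.034], [0, 0, 0, 0, 0, 0, 0.034], [0, 0, 0, 0, 0, 0, 0.034], [0, 0, 0, 0, 0, 0, 0.034], [0, 0, 0, 0, 0, 0, 0.034], [0, 0, 0, 0, 0, 0, 0.034], [0, 0, 0, 0, 0, 0, 0.034], [0, 0, 0, 0, 0, 0, 0.034]]])

```text
time_s: 13.7
tool_pos: [0.5611, -0.0461, 0.0307]
tool_rot: [179.9, 0.5, 107.2]
force: [5.8, -14.2, -1.3]
grip_width: 0.034
grasp_force: 7.5
```

Request:
play_rows(steps=[[[-0.003, 0, 0, 0, 0, 0, 0.034], [-0.005, 0, 0, 0, 0, 0, 0.034], [-0.01, 0, 0, 0, 0, 0, 0.034], [-0.02, 0, 0, 0, 0, 0, 0.034], [-0.03, 0, 0, 0, 0, 0, 0.034], [0, 0, -0.03, 0, 0, 0, 0.034], [0, 0, -0.03, 0, 0, 0, 0.034], [0, 0, -0.03, 0, 0, 0, 0.034], [0, 0, -0.03, 0, 0, 0, 0.034], [0, 0, -0.03, 0, 0, 0, 0.034], [0, 0, 0, 0, 0, 0, 0.034]]])

```text
time_s: 14.8
tool_pos: [0.5816, -0.105, 0.1839]
tool_rot: [179.7, 0.0, 107.4]
force: [0.5, 0.4, -0.4]
grip_width: 0.0344
grasp_force: 0.0
```

```bash
python3 meas.py; python3 - <<'E'
from h import *
s=read_camera("side")["frame"][120:300,210:430,::-1]; w=read_camera("wrist")["frame"][:240,160:480,::-1]
cv2.imwrite("pics/s6.png",np.hstack([cv2.resize(s,(400,328)),cv2.resize(w,(400,328))]))
E
```

```text
[ 286    0   71  121 5622]
L yaw rel carrier -0.3351318154914787 x -0.03955641954754412 at y 0.01694522342694001
R yaw rel carrier -0.017116967279138112 x 0.019660832891309342 at y 0.01707443231155934
foot end y -0.037771328451486744 x -0.010098182948279556 yaw 0.05765757834169905
tcp in carrier [np.float64(-0.008011554675396826), np.float64(-0.11039929608881535)] [ 1.79833357e+02 -4.16495794e-02  1.07430541e+02] 14.85
```

View pics/s6.png

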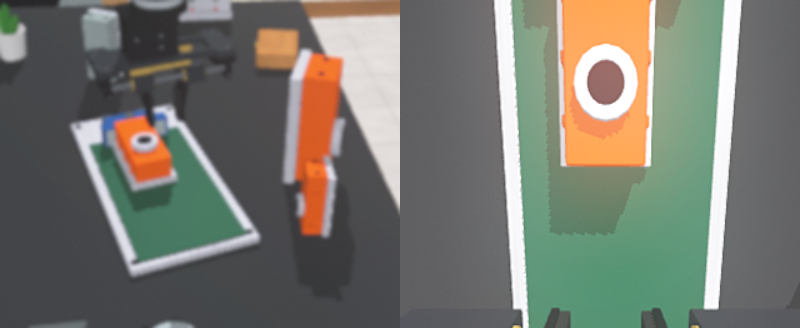

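The casting lies boss up and square against the stop, and the robot is clear of it. I hand the job in.

```bash
python3 -c "from cell import sign_off;print(sign_off())"
```

```text
the job is handed in; nothing more can be done
None
```

The casting was toppled onto its machined face, slid square (within about 0.3°) against the stop, held there for about 1 s at roughly 15 N at the tool (about 10 N at the block), and the robot backed away and the job was handed in. I did not see the pin itself: flush is inferred from the rigid contact and the measured position.

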